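Pack a turquoise stone and snap its case shut

TASK

Put the turquoise stone into the open wooden case, then set the green cover squarely on the case and press it down until it snaps under both brass rollers and sits fully home on the rim. Finish while holding: keep the fingers on the cover, pushing it down firmly (about 10 N), and do not let go. Leave the white stone, the dark red stone and the brown drum where they are.

Things in the scene. Friction and masses are not known exactly. Their poses are not given: they have to be found in the camera images.
- turquoise: The turquoise (blue-green) stone to pack: a round polished cabochon, 22 mm across and 14 mm high, flat underside, straight sides up to 9 mm and a dome above; 18 g. Origin: centre of its underside, z up. It stands on the bench among the other stones and the drum.
- case: Open-topped dark wooden tray screwed to the bench, 110 mm along its x, 60 mm along its y; walls 4 mm, inside 102 x 52 mm, grey floor 7 mm above the bench. Origin: centre of its underside, z up. Outside each long side's middle (+y, -y) an aluminium block (34 mm along x, out to y = 57 mm, 30 mm high) carries a spring catch with a brass roller. Highest point: 55 mm.
- case_rim (a point): Centre of the case's open mouth, level with its rim, 34 mm above the bench; same axes as the case. The rim is rigid; the fitted cover's underside rests on it, the cover's origin at this point.
- roller_left (a point): Middle of the brass roller of the +y catch: 18 mm across, 25 mm long along the case's x, axis 45.7 mm above the bench, 37 mm from the case's middle at rest. The free gap between the two rollers is 56 mm; the cover is 64 mm wide. A spring (3 N preload, 1.5 N/mm) pushes the roller inward; it yields outward only and turns freely.
- roller_right (a point): The same roller on the -y long side.
- catch_left (a joint): Outward travel of the roller catch on the +y long side of the case, m: 0 at rest, up to 0.012. It opens as the cover's edge passes and springs back to 0 once the cover is home.
- catch_right (a joint): The same for the catch on the -y long side.
- cover: Loose green cover, about 150 g, lying right way up on the bench: a flat plate 110 mm along its x, 64 mm along its y, 5 mm thick, long edges rounded (radius 2.5 mm), with a brass grip bar on its middle. Origin: centre of the plate's underside, z up. Fitted, its x lies along the case's x, either way round. It meets the rollers with its underside 18 mm above the rim; more at cover_grip.
- cover_grip (a point): Middle of the grip bar, 27 mm above the plate's underside. The bar is 14 mm along the cover's x (the width to grip), 36 mm along its y; flat top 39 mm above the underside. Pressed onto the rollers, the centred cover resists with up to about 8 N over the first 3 mm, then the force falls away; from 9 mm below first contact the rollers draw it on to the rim.
- moonstone: Bystander: white stone, a round polished cabochon, 22 mm across and 14 mm high, flat underside, straight sides up to 9 mm and a dome above; 18 g. Origin: centre of its underside, z up. 
- garnet: Bystander: dark red stone, a round polished cabochon, 22 mm across and 14 mm high, flat underside, straight sides up to 9 mm and a dome above; 18 g. Origin: centre of its underside, z up. 
- drum: Bystander: brown abrasive drum, upright cylinder 24 mm across, 32 mm high. Origin: centre of its underside.
There are look-alikes about, which are no part of the job. What is shaped like the cover but blue or purple is not meant.

How it is judged:
On the way, in this order (a step that is already met when the one before it is completed fails the run):
1. the turquoise stone lies in the case, let go and at rest (x of turquoise in the frame of case between -0.05 and 0.05 m and y of turquoise in the frame of case between -0.026 and 0.026 m and z of turquoise in the frame of case between 0 and 0.027 m and contact force between the fingers and turquoise below 0.1 N and linear speed of turquoise below 0.03 m/s), for 0.2 s.
2. the cover has snapped home on the rim under both rollers (horizontal distance between cover and case below 0.006 m and angle between the x axis of cover and the x axis of case, either way round below 0.1 rad and angle between the z axis of cover and the z axis of case, either way round below 0.04 rad and angle between cover's own z axis and vertical below 0.1 rad and z of cover in the frame of case between 0.03 and 0.0365 m and value of joint each of catch_left, catch_right below 0.0015 m), for 0.1 s.
At the end, for the whole second after the job is handed in: Turquoise stone inside the case; cover home on the rim (within 2.5 mm, centred within 6 mm, square within 0.10 rad, level with the case within 0.04 rad); both catches within 1.5 mm of rest; fingers still on the cover, pressing it on the case with over 5 N through the last second (all of step 2 and x of turquoise in the frame of case between -0.05 and 0.05 m and y of turquoise in the frame of case between -0.026 and 0.026 m and z of turquoise in the frame of case between 0 and 0.027 m and contact force between cover and case above 5 N and contact force between the fingers and cover above 3 N); the arm keeps its last pose, push and grip.
It fails at once if the white stone is moved more than 15 mm (distance of moonstone from where it was at the start of the episode above 0.015 m).
It fails at once if the dark red stone is moved more than 15 mm (distance of garnet from where it was at the start of the episode above 0.015 m).
It fails at once if the brown drum is moved more than 15 mm (distance of drum from where it was at the start of the episode above 0.015 m).
It also fails if it takes over 56 s, if anything falls off the work surface, if the arm or the gripper's body presses on something with over 40 N, if the wrist force passes 120 N, or if a joint passes its speed limit or range.

ROBOT

A 7-joint arm with a two-finger parallel gripper is mounted at the origin on the work surface. World frame = base frame: x ahead of the robot, y to its left, z up, the work surface at z = 0. Lengths are in m, angles in rad, forces in N, time in s.
With the tool pointing down it reaches from about 0.4 to 0.85 m from the base axis. Payload 10.4 kg.
Tool frame: the origin (TCP) lies where the fingers leave the gripper's body, on its centre line; the fingertips stand 70 mm ahead of it and the grasp point (between the pads) lies r.grip_depth ahead of it (r.grip_depth is the distance from the TCP to the grasp point, in m); z points along the fingers, y is the direction in which the jaws open and shut (so a half turn about z gives the same grasp; the last joint's range is limited). The gripper opens to 87 mm and grips with 3 to 60 N. Pads are 19 mm wide; open, the fingers measure 117 mm over their backs; the gripper's body (75 mm by 190 mm) begins 51 mm behind the grasp point.
Start: joints at [-1.3, 0.332, -0.065, 1.46, 0.022, 1.35, -0.088], TCP at [0.181, 0.598, 0.292] pointing down, gripper open.
Joint ranges: [-2.6, 2.6], [-0.5, 2.12], [-1.47, 1.34], [0.16, 2.42], [-1.27, 4.41], [0.06, 2.06], [-2.6, 2.6]. Speed limits (rad/s): [2.22, 2.22, 2.79, 2.79, 3.14, 3.14, 3.14].

INTERFACE

Orientations are given as a unit quaternion [x, y, z, w].
In Python, from bench import monitor, viewer, workorder, nets, r gives the robot as it stands.
- The arm moves only by the tool drive_tool, never from a script. Its argument "plan" is a list of rows, each an object of numbers: "rx", "ry", "rz": the turn, a rotation vector about the tool's x, y, z in units of 360 degrees (1.0 is 360 degrees); "x", "y", "z": the shift along the tool's x, y, z in units of 1000 mm (1.0 is 1000 mm); "fingers": the opening, from 0 (shut) to 1 (fully open). In form: [{"rx": .., "ry": .., "rz": .., "x": .., "y": .., "z": .., "fingers": ..}, ...]. A call has 1 to 12 rows; each row is the pose to reach, as a shift and turn from the pose commanded when the call began, along the tool's axes at that moment, turning the shorter way round; what a row does not reach only later rows make up. A row lasts 1/8 s, in which the tool goes at most 62.5 mm and 10.7 degrees, less where a joint would pass 70% of its speed; a pose out of reach is approached as far as the arm can. A call with a number of a shift or a turn outside -1 to 1 is refused whole. A call with a gripper value outside its range is refused whole. The fingers move at their own pace and stop on an object; "squeeze" is the grip in N (left out, the last holds). Time passes only in rows, so rows that repeat a pose let the fingers close. It gives the time, the measured TCP pose, the force and the opening at its end, in the units of the state.
- monitor.read_state(): the state, without advancing time (a new reading comes with each control period).
- viewer.camera(name): name is "scene" or "top"; returns a dict with "color" (480x640x3 uint8, red, green, blue), "depth" (480x640 float32, m along the optical axis (not along the pixel's ray), 0 where there is no reading), "camera_matrix" (3x3 intrinsics, pixels), "xyz" and "rotation" of the camera in the world. Camera axes: x right, y down, z forward; pixel columns grow to the right and rows downward; lengths in m; the calibration is good to about 2 mm. A picture is of the moment at which its call begins.
- workorder.close_job(): hands the job in, once; it reports no verdict.
Trained networks look in the newest picture that a camera, given by its name, has taken for a name from the list of things; names that differ only in an ending like _2 or _b are one class to them, and where a whole thing is asked for, a point or a joint stands for the part that bears it (a point fixed in the world has none). Each returns a list of dicts, best first, with "confidence" (0 to 1); they miss things now and then, are a little off and sometimes report something else, mostly with a low value. They report only what shows in the picture. A call takes as long as a camera call. They do not tell look-alikes from the thing itself.
- nets.find_in(label, camera): "centre" ([x, y, z] in m, in world coordinates, good to about 4 mm: the middle of the surface that is visible of it).
- nets.regions_of(label, camera): "region" (480x640 bool, what is visible of it).
The state is a dict: "time": time; "joint_positions": joint angles; "joint_vel": joint speeds; "joint_torque": joint torques, N m; "ee_pos": TCP position; "eef_rot": TCP orientation; "ft_force": force on the tool from outside, world axes, zero at the start; "torque": the same for the moment, N m; "width": finger opening in m.
Only numpy, scipy, OpenCV 4.12 (cv2) and the standard library are available. Lean on these libraries where they do the work, as an engineer would, in place of code of your own. Each camera call takes 0.05 s, during which the arm holds its last target.

## Working session

There is one attempt and no reset: what is moved stays moved. The work goes in short steps, Python scripts to look and compute and a tool call to move; the robot and the scene stay as the last step left them, time stands still between calls to the robot, and variables do not carry over. Pictures are saved under pics/ and viewed, and the job is handed in when it is done.

Besides the shell and the picture viewer there is one more tool, called after "Emit:" by a JSON object that holds its "name" and its "arguments", one argument or row to a line. drive_tool: Moves the arm, as the interface text tells. Its arguments: {"type":"object","properties":{"plan":{"type":"array","items":{"type":"object","properties":{"rx":{"type":"number","minimum":-1,"maximum":1},"ry":{"type":"number","minimum":-1,"maximum":1},"rz":{"type":"number","minimum":-1,"maximum":1},"x":{"type":"number","minimum":-1,"maximum":1},"y":{"type":"number","minimum":-1,"maximum":1},"z":{"type":"number","minimum":-1,"maximum":1},"fingers":{"type":"number"}}}},"squeeze":{"type":"number"}},"required":["plan"]}

```bash
ls; mkdir -p pics; python3 - <<'E'
from bench import monitor, viewer, workorder, nets, r
import cv2,pickle,numpy as np
d={}
for n in ("scene","top"):
    c=viewer.camera(n); d[n]=c
    cv2.imwrite(f"pics/{n}0.png",c["color"][:,:,::-1])
    print(n,c["xyz"],np.round(c["rotation"],3).tolist(),c["camera_matrix"].tolist())
    for l in ["turquoise","case","cover","cover_grip","roller_left","moonstone","garnet","drum"]:
        print(l,[(np.round(o["centre"],3).tolist(),round(o["confidence"],2)) for o in nets.find_in(l,n)])
pickle.dump(d,open("d0.pkl","wb"))
print(monitor.read_state(), r.grip_depth)
E
```

```text
pics
scene [1.17118916 0.22692184 0.54997714] [0.511, 0.723, -0.377, -0.272] [[549.565352792801, 0.0, 318.6016518979425], [0.0, 549.565352792801, 241.27461129650933], [0.0, 0.0, 1.0]]
turquoise [([0.657, 0.056, 0.013], 0.48)]
case [([0.51, -0.149, 0.024], 0.82)]
cover [([0.391, -0.008, 0.003], 0.87), ([0.378, 0.171, 0.006], 0.81), ([0.54, 0.145, 0.006], 0.62)]
cover_grip [([0.395, -0.012, 0.004], 0.73), ([0.376, 0.168, 0.005], 0.68), ([0.538, 0.142, 0.007], 0.65)]
roller_left [([0.502, -0.099, 0.048], 0.74)]
moonstone [([0.65, 0.228, 0.009], 0.56)]
garnet [([0.669, -0.198, 0.01], 0.75), ([0.659, 0.054, 0.011], 0.26), ([0.508, -0.151, 0.024], 0.26)]
drum [([0.664, -0.07, 0.023], 0.75), ([0.506, -0.1, 0.049], 0.33)]
top [0.44880747 0.00187011 0.83239932] [0.713, -0.699, 0.044, -0.032] [[483.8314641526823, 0.0, 327.3336617776124], [0.0, 483.8314641526823, 247.16274576855662], [0.0, 0.0, 1.0]]
turquoise [([0.649, 0.053, 0.015], 0.55)]
case [([0.492, -0.147, 0.005], 0.76)]
cover [([0.362, 0.162, 0.002], 0.93), ([0.386, -0.014, 0.002], 0.77), ([0.527, 0.14, 0.004], 0.67)]
cover_grip [([0.5
[... 255 characters left out ...]
: array([-1.29960944,  0.33219275, -0.06465643,  1.46009135,  0.02158963,
        1.34987972, -0.0884895 ]), 'joint_vel': array([ 4.04028409e-05, -1.62264448e-03,  1.26187521e-03, -1.61325117e-03,
        7.34046159e-04,  4.71406457e-04,  1.61309799e-04]), 'joint_torque': array([-2.72559328e-04, -6.23059988e+01,  2.44536786e-02, -3.90121508e+01,
       -6.12366339e-02,  3.17172089e-02,  6.60490969e-06]), 'ee_pos': array([0.18099857, 0.598244  , 0.29228408]), 'eef_rot': array([1.46380529e-01, 9.89228354e-01, 6.15902911e-05, 1.08884718e-07]), 'ft_force': array([-0.17246887, -0.46555066, -0.36540895]), 'torque': array([-0.03296684, -0.03688421, -0.00376262]), 'width': 0.08709291440743522} 0.051
```

View pics/scene0.png

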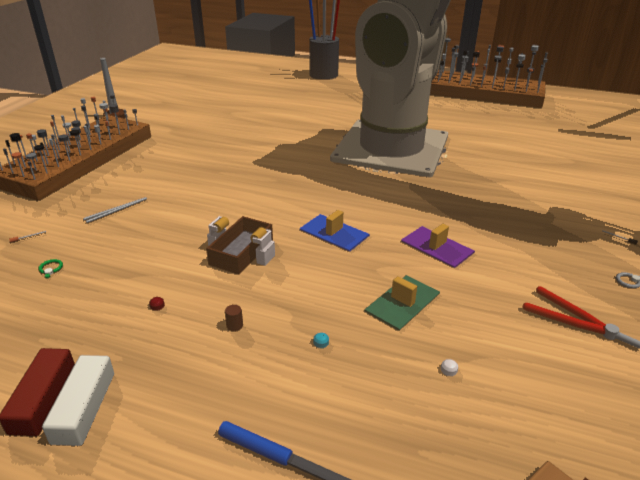

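View pics/top0.png

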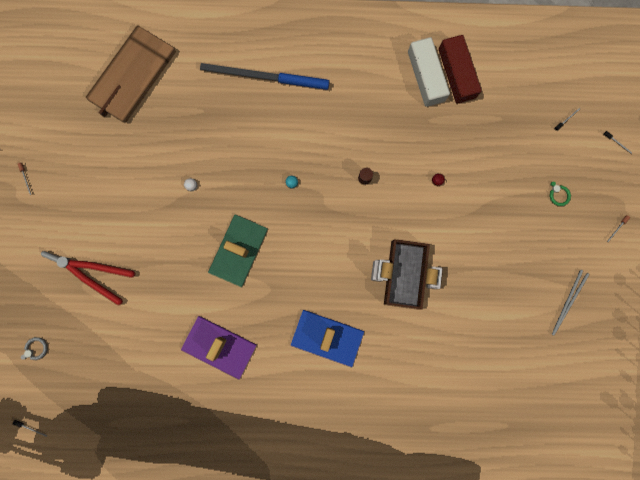

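Covers: blue at top (328,338), purple at (219,347), green at (238,251). The green one fits. Small stones: turquoise at (292,182), white at (190,184), dark red at (438,180). Turquoise is the one to pack. Next I'll confirm both in a crop and measure the poses.

```bash
cat > h.py <<'E'
import numpy as np,cv2
def cloud(c):
    K=c["camera_matrix"];z=c["depth"].astype(float);v,u=np.mgrid[:480,:640]
    p=np.stack([(u-K[0,2])/K[0,0]*z,(v-K[1,2])/K[1,1]*z,z],-1)
    P=p@np.array(c["rotation"]).T+np.array(c["xyz"]); P[z==0]=np.nan
    return P
def rect(pts):
    (cx,cy),(w,h),a=cv2.minAreaRect((pts*1000).astype(np.float32))
    b=cv2.boxPoints(((cx,cy),(w,h),a)); e=b[1]-b[0]; f=b[2]-b[1]
    l=e if np.hypot(*e)>np.hypot(*f) else f
    return np.round([cx,cy,max(w,h),min(w,h),np.degrees(np.arctan2(l[1],l[0]))%180],1)
E
python3 - <<'E'
import pickle; from h import *
d=pickle.load(open("d0.pkl","rb"))
for n,c in d.items():
    P=cloud(c); hsv=cv2.cvtColor(c["color"],cv2.COLOR_RGB2HSV); H,S,V=[hsv[...,i].astype(int) for i in range(3)]
    X,Y,Z=P[...,0],P[...,1],P[...,2]
    near=lambda x,y,R:(np.hypot(X-x,Y-y)<R)
    print(n,"bench z",np.nanmedian(Z[near(.6,0,.03)]))
    m=near(.651,.055,.03)&(H>75)&(H<110)&(S>100); p=P[m]
    print("turq",m.sum(),rect(p[:,:2]),p[:,2].max(), "top pts",p[p[:,2]>.009].mean(0))
    m=near(.535,.142,.09)&(H>55)&(H<100)&(S>60)&(Z<.012);p=P[m]
    print("plate",m.sum(),rect(p[:,:2]),np.median(p[:,2]))
    m=near(.535,.142,.05)&(Z>.033);p=P[m]; print("bar",m.sum(),rect(p[:,:2]),np.median(p[:,2]))
    m=near(.50,-.149,.075)&(Z>.030)&(Z<.0375);p=P[m]; hs=S[m]
    print("rim+",m.sum(),rect(p[:,:2]))
    m=near(.50,-.149,.09)&(Z>.040);p=P[m]; 
    lab=p[:,1]>-.149
    for s in(0,1): q=p[lab==s]; print("roller/catch",len(q),rect(q[:,:2]),q[:,2].max(), q[:,:2].mean(0))
    for l,x,y in(("moon",.65,.228),("garnet",.665,-.2),("drum",.66,-.07)):
        m=near(x,y,.03)&(Z>.006); print(l,P[m].mean(0),P[m][:,2].max())
t=d["top"]["color"]
a=cv2.resize(t[140:300,180:340],(400,400),interpolation=cv2.INTER_CUBIC);b=cv2.resize(t[200:360,330:490],(400,400),interpolation=cv2.INTER_CUBIC)
cv2.imwrite("pics/crop.png",np.hstack([a,b])[:,:,::-1])
E
```

```text
Traceback (most recent call last):
  File "h.py", line 5, in cloud
    P=p@np.array(c["rotation"]).T+np.array(c["xyz"]); P[z==0]=np.nan
      ~^~~~~~~~~~~~~~~~~~~~~~~~~~
ValueError: matmul: Input operand 1 has a mismatch in its core dimension 0, with gufunc signature (n?,k),(k,m?)->(n?,m?) (size 4 is different from 3)
```

Camera rotation is a quaternion.

```bash
sed -i 's/np.array(c\["rotation"\]).T/Rot.from_quat(c["rotation"]).as_matrix().T/; 1a from scipy.spatial.transform import Rotation as Rot' h.py
cat > m.py <<'E'
import pickle; from h import *
d=pickle.load(open("d0.pkl","rb"))
for n,c in d.items():
    P=cloud(c); hsv=cv2.cvtColor(c["color"],cv2.COLOR_RGB2HSV); H,S,V=[hsv[...,i].astype(int) for i in range(3)]
    X,Y,Z=P[...,0],P[...,1],P[...,2]
    near=lambda x,y,R:(np.hypot(X-x,Y-y)<R)
    print(n,"bench z",np.nanmedian(Z[near(.6,0,.03)]))
    m=near(.651,.055,.03)&(H>75)&(H<110)&(S>100); p=P[m]
    print("turq",m.sum(),rect(p[:,:2]),p[:,2].max(), "top pts",p[p[:,2]>.009].mean(0))
    m=near(.535,.142,.09)&(H>55)&(H<100)&(S>60)&(Z<.012);p=P[m]
    print("plate",m.sum(),rect(p[:,:2]),np.median(p[:,2]))
    m=near(.535,.142,.05)&(Z>.033);p=P[m]; print("bar",m.sum(),rect(p[:,:2]),np.median(p[:,2]))
    m=near(.50,-.149,.075)&(Z>.030)&(Z<.0375);p=P[m]; hs=S[m]
    print("rim+",m.sum(),rect(p[:,:2]))
    m=near(.50,-.149,.09)&(Z>.040);p=P[m]; 
    lab=p[:,1]>-.149
    for s in(0,1): q=p[lab==s]; print("roller/catch",len(q),rect(q[:,:2]),q[:,2].max(), q[:,:2].mean(0))
    for l,x,y in(("moon",.65,.228),("garnet",.665,-.2),("drum",.66,-.07)):
        m=near(x,y,.03)&(Z>.006); print(l,P[m].mean(0),P[m][:,2].max())
t=d["top"]["color"]
a=cv2.resize(t[140:300,180:340],(400,400),interpolation=cv2.INTER_CUBIC);b=cv2.resize(t[200:360,330:490],(400,400),interpolation=cv2.INTER_CUBIC)
cv2.imwrite("pics/crop.png",np.hstack([a,b])[:,:,::-1])
E
python3 m.py
```

```text
scene bench z 0.0008467255292410325
turq 130 [653.9  53.7  18.4  17.3  66.2] 0.01665027506250505 top pts [0.65450619 0.05396461 0.0131659 ]
plate 1204 [530.3 141.7 108.9  61.4 158. ] 0.005956002313103836
bar 218 [531.8 141.3  36.   16.   67.9] 0.03914751765019059
rim+ 637 [ 494.4 -144.8  114.2  113.3   83.5]
roller/catch 221 [ 489.9 -184.9   34.1   24.4  175. ] 0.05683439319292466 [ 0.49417526 -0.18331437]
roller/catch 252 [ 498.3 -105.1   34.3   24.1  172. ] 0.05719347180189216 [ 0.50243085 -0.10315333]
moon [0.64601872 0.22694423 0.01207419] 0.016981446649361742
garnet [ 0.66481    -0.20097648  0.01170469] 0.01579571112230571
drum [ 0.66648812 -0.07224196  0.02421741] 0.035441114784879435
top bench z 0.0007573069166347812
turq 112 [650.2  52.8  19.6  19.2   1.9] 0.017735996896037443 top pts [0.64986213 0.05280434 0.01329251]
plate 2044 [529.9 142.  108.4  63.3 157.5] 0.0058953643925623855
bar 192 [529.  141.8  36.3  14.   67.8] 0.039640252595189385
rim+ 570 [ 492.9 -144.6  113.1  110.3   83.3]
roller/catch 278 [ 488.1 -184.7   32.1   23.8  173.6] 0.057935586463884525 [ 0.48785702 -0.18414456]
roller/catch 268 [ 497.2 -105.7   31.8   23.9  173.9] 0.05832114901411278 [ 0.49710136 -0.10420544]
moon [0.64060648 0.2265878  0.01287415] 0.017978321956551024
garnet [ 0.65917615 -0.20231277  0.01222955] 0.017633244954556537
drum [ 0.65842263 -0.07360581  0.02926322] 0.03635355048308919
```

```bash
sleep 4
```

```text
(no output)
```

View pics/crop.png

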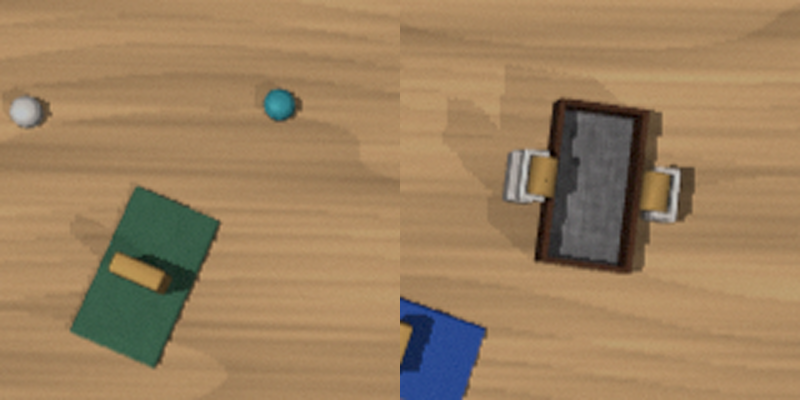

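Crop: green cover at left with its bar along its short axis, turquoise stone at upper right, case empty. I'm using these poses: stone (651, 53) mm, cover (530, 142) mm with x axis at −22.2°, case (493, −145) mm with x axis at −6.4°.

```bash
cat > go.py <<'E'
import sys; from h import *
from bench import monitor
def go(*T):
    s=monitor.read_state(); p=np.array(s["ee_pos"]);R=Rot.from_quat(s["eef_rot"])
    ya=np.degrees(np.arctan2(*R.as_matrix()[[1,0],1]))
    print("t",round(s["time"],2),"p",np.round(p*1000,1),"yaw",round(ya,2),"tilt",np.round(R.as_matrix()[:2,2],4),"F",np.round(s["ft_force"],1),"w",round(s["width"]*1000,1),"q",np.round(s["joint_positions"],2))
    for x,y,z,a in T:
        a=np.radians(a); Y=np.array([np.cos(a),np.sin(a),0]);Zt=np.array([0,0,-1.]);G=Rot.from_matrix(np.stack([np.cross(Y,Zt),Y,Zt],1))
        print("shift",np.round(R.inv().apply(np.array([x,y,z])/1000-p),4),"turn",np.round((R.inv()*G).as_rotvec()/2/np.pi,4))
if __name__=="__main__": go(*[tuple(map(float,a.split(","))) for a in sys.argv[1:]])
E
python3 go.py 651,53,170,-6.4 651,53,73,-6.4
```

```text
t 0.9 p [181.  598.2 292.3] yaw 73.17 tilt [0.     0.0001] F [-0.2 -0.5 -0.4] w 87.1 q [-1.3   0.33 -0.06  1.46  0.02  1.35 -0.09]
shift [-0.6078 -0.3858  0.1222] turn [ 0.    -0.     0.221]
shift [-0.6078 -0.3858  0.2192] turn [ 0.    -0.     0.221]
```

Emit:
{"name": "drive_tool", "arguments": {
  "plan": [
    {"x": -0.608, "y": -0.386, "z": 0.122, "rz": 0.221, "fingers": 1},
    {"x": -0.608, "y": -0.386, "z": 0.122, "rz": 0.221, "fingers": 1},
    {"x": -0.608, "y": -0.386, "z": 0.122, "rz": 0.221, "fingers": 1},
    {"x": -0.608, "y": -0.386, "z": 0.122, "rz": 0.221, "fingers": 1},
    {"x": -0.608, "y": -0.386, "z": 0.122, "rz": 0.221, "fingers": 1},
    {"x": -0.608, "y": -0.386, "z": 0.122, "rz": 0.221, "fingers": 1},
    {"x": -0.608, "y": -0.386, "z": 0.122, "rz": 0.221, "fingers": 1},
    {"x": -0.608, "y": -0.386, "z": 0.122, "rz": 0.221, "fingers": 1},
    {"x": -0.608, "y": -0.386, "z": 0.122, "rz": 0.221, "fingers": 1},
    {"x": -0.608, "y": -0.386, "z": 0.122, "rz": 0.221, "fingers": 1},
    {"x": -0.608, "y": -0.386, "z": 0.122, "rz": 0.221, "fingers": 1},
    {"x": -0.608, "y": -0.386, "z": 0.122, "rz": 0.221, "fingers": 1}
  ]
}}

```text
validation failed for argument at $.pl...
```

```bash
python3 go.py 651,53,170,-6.4 651,53,73,-6.4
```

```text
t 0.9 p [181.  598.2 292.3] yaw 73.17 tilt [0.     0.0001] F [-0.2 -0.5 -0.4] w 87.1 q [-1.3   0.33 -0.06  1.46  0.02  1.35 -0.09]
shift [-0.6078 -0.3858  0.1222] turn [ 0.    -0.     0.221]
shift [-0.6078 -0.3858  0.2192] turn [ 0.    -0.     0.221]
```

The call was refused, perhaps because it left out rx and ry. I'll try one row with every field.

Emit:
{"name": "drive_tool", "arguments": {
  "plan": [
    {"rx": 0, "ry": 0, "rz": 0.221, "x": -0.608, "y": -0.386, "z": 0.122, "fingers": 1},
    {"rx": 0, "ry": 0, "rz": 0.221, "x": -0.608, "y": -0.386, "z": 0.122, "fingers": 1},
    {"rx": 0, "ry": 0, "rz": 0.221, "x": -0.608, "y": -0.386, "z": 0.122, "fingers": 1},
    {"rx": 0, "ry": 0, "rz": 0.221, "x": -0.608, "y": -0.386, "z": 0.122, "fingers": 1}
  ]
}}

```text
time: 1.4
ee_pos: [0.343, 0.4099, 0.2505]
eef_rot: [0.501, 0.865, 0.0, -0.0]
ft_force: [0.3, -0.2, 0.3]
width: 0.0869
```

```bash
python3 go.py 651,53,170,-6.4 651,53,73,-6.4
```

```text
t 1.4 p [343.  409.9 250.5] yaw 29.84 tilt [0.0004 0.0008] F [ 0.3 -0.2  0.3] w 86.9 q [-1.09  0.16  0.14  1.77 -0.02  1.22 -0.42]
shift [-0.4629  0.0895  0.0803] turn [ 1.000e-04 -1.000e-04  1.007e-01]
shift [-0.4629  0.0894  0.1773] turn [ 1.000e-04 -1.000e-04  1.007e-01]
```

Emit:
{"name": "drive_tool", "arguments": {
  "plan": [
    {"rx": 0, "ry": 0, "rz": 0.1, "x": -0.463, "y": 0.09, "z": 0.08, "fingers": 1},
    {"rx": 0, "ry": 0, "rz": 0.1, "x": -0.463, "y": 0.09, "z": 0.08, "fingers": 1},
    {"rx": 0, "ry": 0, "rz": 0.1, "x": -0.463, "y": 0.09, "z": 0.08, "fingers": 1},
    {"rx": 0, "ry": 0, "rz": 0.1, "x": -0.463, "y": 0.09, "z": 0.08, "fingers": 1},
    {"rx": 0, "ry": 0, "rz": 0.1, "x": -0.463, "y": 0.09, "z": 0.08, "fingers": 1},
    {"rx": 0, "ry": 0, "rz": 0.1, "x": -0.463, "y": 0.09, "z": 0.08, "fingers": 1},
    {"rx": 0, "ry": 0, "rz": 0.1, "x": -0.463, "y": 0.09, "z": 0.08, "fingers": 1},
    {"rx": 0, "ry": 0, "rz": 0.1, "x": -0.463, "y": 0.09, "z": 0.08, "fingers": 1},
    {"rx": 0, "ry": 0, "rz": 0.1, "x": -0.463, "y": 0.09, "z": 0.08, "fingers": 1},
    {"rx": 0, "ry": 0, "rz": 0.1, "x": -0.463, "y": 0.09, "z": 0.08, "fingers": 1}
  ]
}}

```text
time: 2.65
ee_pos: [0.6523, 0.0574, 0.1703]
eef_rot: [0.742, 0.671, 0.0, -0.0]
ft_force: [0.5, 0.3, 0.2]
width: 0.0872
```

```bash
python3 go.py 651,53,170,-6.4 651,53,73,-6.4
```

```text
t 2.65 p [652.3  57.4 170.3] yaw -5.78 tilt [-0.0005  0.0006] F [0.5 0.3 0.2] w 87.2 q [-0.49  0.51  0.45  1.54 -0.24  1.15 -0.09]
shift [-0.0045 -0.0009  0.0003] turn [-0.0001 -0.0001  0.0017]
shift [-0.0045 -0.0008  0.0973] turn [-0.0001 -0.0001  0.0017]
```

Emit:
{"name": "drive_tool", "arguments": {
  "plan": [
    {"rx": 0, "ry": 0, "rz": 0.002, "x": -0.004, "y": -0.001, "z": 0.05, "fingers": 1},
    {"rx": 0, "ry": 0, "rz": 0.002, "x": -0.004, "y": -0.001, "z": 0.08, "fingers": 1},
    {"rx": 0, "ry": 0, "rz": 0.002, "x": -0.004, "y": -0.001, "z": 0.097, "fingers": 1},
    {"rx": 0, "ry": 0, "rz": 0.002, "x": -0.004, "y": -0.001, "z": 0.097, "fingers": 1},
    {"rx": 0, "ry": 0, "rz": 0.002, "x": -0.004, "y": -0.001, "z": 0.097, "fingers": 1}
  ],
  "squeeze": 10
}}

```text
time: 3.28
ee_pos: [0.652, 0.0532, 0.0751]
eef_rot: [0.746, 0.666, 0.001, 0.001]
ft_force: [0.5, 0.1, 0.7]
width: 0.0866
```

```bash
python3 go.py 651,53,73,-6.4
```

```text
t 3.27 p [652.   53.2  75.1] yaw -6.5 tilt [0.0022 0.0006] F [0.5 0.1 0.7] w 86.6 q [-0.46  0.62  0.42  1.6  -0.29  0.98 -0.06]
shift [-0.0003 -0.0009  0.0021] turn [ 0.0003 -0.0001 -0.0003]
```

Emit:
{"name": "drive_tool", "arguments": {
  "plan": [
    {"rx": 0, "ry": 0, "rz": 0, "x": 0, "y": 0, "z": 0.001, "fingers": 0.2},
    {"rx": 0, "ry": 0, "rz": 0, "x": 0, "y": 0, "z": 0.001, "fingers": 0.1},
    {"rx": 0, "ry": 0, "rz": 0, "x": 0, "y": 0, "z": 0.001, "fingers": 0.1},
    {"rx": 0, "ry": 0, "rz": 0, "x": 0, "y": 0, "z": 0.001, "fingers": 0.1},
    {"rx": 0, "ry": 0, "rz": 0, "x": 0, "y": 0, "z": 0.001, "fingers": 0.1},
    {"rx": 0, "ry": 0, "rz": 0, "x": 0, "y": 0, "z": 0.001, "fingers": 0.1}
  ],
  "squeeze": 10
}}

```text
time: 4.03
ee_pos: [0.6512, 0.0528, 0.0725]
eef_rot: [0.746, 0.666, 0.0, -0.0]
ft_force: [0.1, 0.4, -0.1]
width: 0.035
```

```bash
python3 go.py 493,-145,170,-6.4 493,-145,80,-6.4
```

```text
t 4.03 p [651.2  52.8  72.5] yaw -6.52 tilt [0.     0.0001] F [ 0.1  0.4 -0.1] w 35.0 q [-0.46  0.62  0.42  1.61 -0.29  0.98 -0.06]
shift [-0.2144 -0.1347 -0.0975] turn [-0.     -0.     -0.0003]
shift [-0.2145 -0.1347 -0.0075] turn [-0.     -0.     -0.0003]
```

Still closing (35 mm), so I'll keep going.

Emit:
{"name": "drive_tool", "arguments": {
  "plan": [
    {"rx": 0, "ry": 0, "rz": 0, "x": 0, "y": 0, "z": 0, "fingers": 0.1},
    {"rx": 0, "ry": 0, "rz": 0, "x": 0, "y": 0, "z": 0, "fingers": 0.1},
    {"rx": 0, "ry": 0, "rz": 0, "x": 0, "y": 0, "z": 0, "fingers": 0.1},
    {"rx": 0, "ry": 0, "rz": 0, "x": 0, "y": 0, "z": 0, "fingers": 0.1}
  ],
  "squeeze": 10
}}

```text
time: 4.53
ee_pos: [0.6511, 0.0527, 0.0724]
eef_rot: [0.746, 0.666, -0.0, -0.0]
ft_force: [-0.5, -0.2, -0.3]
width: 0.0203
```

```bash
python3 go.py 493,-145,170,-6.4 493,-145,80,-6.4
```

```text
t 4.53 p [651.1  52.7  72.4] yaw -6.52 tilt [-0.0001  0.    ] F [-0.5 -0.2 -0.3] w 20.3 q [-0.46  0.62  0.42  1.61 -0.29  0.98 -0.06]
shift [-0.2144 -0.1346 -0.0976] turn [-0.     -0.     -0.0003]
shift [-0.2144 -0.1346 -0.0076] turn [-0.     -0.     -0.0003]
```

Emit:
{"name": "drive_tool", "arguments": {
  "plan": [
    {"rx": 0, "ry": 0, "rz": 0, "x": 0, "y": 0, "z": -0.03, "fingers": 0.1},
    {"rx": 0, "ry": 0, "rz": 0, "x": 0, "y": 0, "z": -0.07, "fingers": 0.1},
    {"rx": 0, "ry": 0, "rz": 0, "x": 0, "y": 0, "z": -0.098, "fingers": 0.1},
    {"rx": 0, "ry": 0, "rz": 0, "x": 0, "y": 0, "z": -0.098, "fingers": 0.1}
  ],
  "squeeze": 10
}}

```text
time: 5.03
ee_pos: [0.6524, 0.0527, 0.1731]
eef_rot: [0.746, 0.666, 0.002, 0.001]
ft_force: [-0.6, 0.2, 0.1]
width: 0.0202
```

```bash
python3 go.py 493,-145,170,-6.4 493,-145,80,-6.4; python3 - <<'E'
from bench import viewer
import cv2
c=viewer.camera("scene")["color"]; cv2.imwrite("pics/lift1.png",cv2.resize(c[180:380,200:440],(720,600))[:,:,::-1])
E
```

```text
t 5.03 p [652.4  52.7 173.1] yaw -6.53 tilt [0.0043 0.001 ] F [-0.6  0.2  0.1] w 20.2 q [-0.49  0.51  0.46  1.54 -0.24  1.15 -0.1 ]
shift [-0.2146 -0.1358  0.0022] turn [ 0.0007 -0.0002 -0.0004]
shift [-0.2147 -0.1362  0.0922] turn [ 0.0007 -0.0002 -0.0004]
```

```bash
sleep 3
```

```text
(no output)
```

View pics/lift1.png

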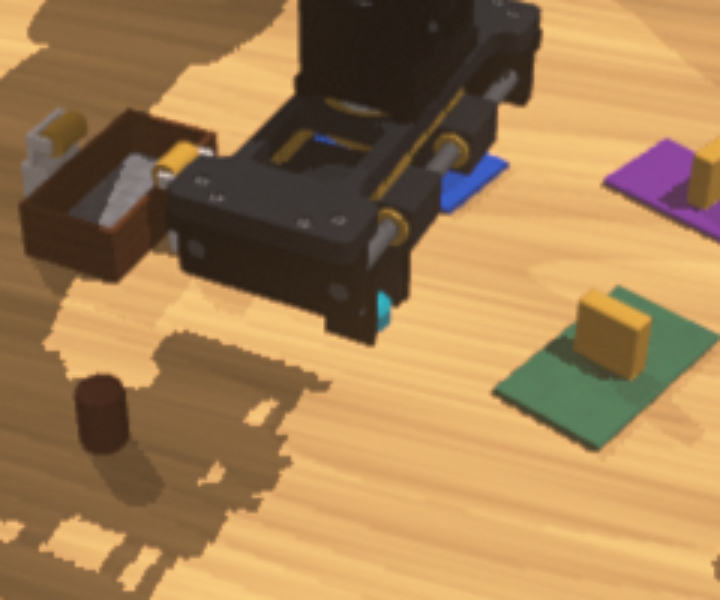

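The stone is between the fingertips (crop 383,310). Moving over the case.

Emit:
{"name": "drive_tool", "arguments": {
  "plan": [
    {"rx": 0, "ry": 0, "rz": 0, "x": -0.214, "y": -0.135, "z": 0, "fingers": 0.1},
    {"rx": 0, "ry": 0, "rz": 0, "x": -0.214, "y": -0.135, "z": 0, "fingers": 0.1},
    {"rx": 0, "ry": 0, "rz": 0, "x": -0.214, "y": -0.135, "z": 0, "fingers": 0.1},
    {"rx": 0, "ry": 0, "rz": 0, "x": -0.214, "y": -0.135, "z": 0, "fingers": 0.1},
    {"rx": 0, "ry": 0, "rz": 0, "x": -0.214, "y": -0.135, "z": 0, "fingers": 0.1},
    {"rx": 0, "ry": 0, "rz": 0, "x": -0.214, "y": -0.135, "z": 0, "fingers": 0.1},
    {"rx": 0, "ry": 0, "rz": 0, "x": -0.214, "y": -0.135, "z": 0, "fingers": 0.1},
    {"rx": 0, "ry": 0, "rz": 0, "x": -0.214, "y": -0.135, "z": 0, "fingers": 0.1}
  ],
  "squeeze": 10
}}

```text
time: 6.08
ee_pos: [0.4933, -0.1435, 0.1701]
eef_rot: [0.746, 0.666, -0.0, -0.0]
ft_force: [0.7, 0.1, -0.2]
width: 0.0205
```

```bash
python3 go.py 493,-145,81,-6.4
```

```text
t 6.08 p [ 493.3 -143.5  170.1] yaw -6.41 tilt [-0.0005 -0.0001] F [ 0.7  0.1 -0.2] w 20.5 q [-0.32  0.21  0.57  1.92 -0.13  1.04  0.2 ]
shift [-0.0015 -0.0001  0.0891] turn [-0.0001  0.     -0.    ]
```

Emit:
{"name": "drive_tool", "arguments": {
  "plan": [
    {"rx": 0, "ry": 0, "rz": 0, "x": -0.001, "y": 0, "z": 0.04, "fingers": 0.1},
    {"rx": 0, "ry": 0, "rz": 0, "x": -0.001, "y": 0, "z": 0.07, "fingers": 0.1},
    {"rx": 0, "ry": 0, "rz": 0, "x": -0.001, "y": 0, "z": 0.085, "fingers": 0.1},
    {"rx": 0, "ry": 0, "rz": 0, "x": -0.001, "y": 0, "z": 0.089, "fingers": 0.1},
    {"rx": 0, "ry": 0, "rz": 0, "x": -0.001, "y": 0, "z": 0.089, "fingers": 0.1},
    {"rx": 0, "ry": 0, "rz": 0, "x": -0.001, "y": 0, "z": 0.089, "fingers": 0.1},
    {"rx": 0, "ry": 0, "rz": 0, "x": -0.001, "y": 0, "z": 0.089, "fingers": 0.45},
    {"rx": 0, "ry": 0, "rz": 0, "x": -0.001, "y": 0, "z": 0.089, "fingers": 0.45},
    {"rx": 0, "ry": 0, "rz": 0, "x": -0.001, "y": 0, "z": 0.089, "fingers": 0.45},
    {"rx": 0, "ry": 0, "rz": 0, "x": -0.001, "y": 0, "z": 0.089, "fingers": 0.45},
    {"rx": 0, "ry": 0, "rz": 0, "x": -0.001, "y": 0, "z": 0.089, "fingers": 0.45}
  ],
  "squeeze": 10
}}

```text
time: 7.45
ee_pos: [0.4926, -0.1455, 0.0814]
eef_rot: [0.746, 0.666, 0.0, -0.0]
ft_force: [-0.2, 0.4, -0.1]
width: 0.0392
```

```bash
python3 go.py 493,-145,170,-6.4 530,142,170,-22.2
```

```text
t 7.45 p [ 492.6 -145.5   81.4] yaw -6.53 tilt [-0.0001  0.0001] F [-0.2  0.4 -0.1] w 39.2 q [-0.27  0.35  0.54  1.99 -0.23  0.86  0.28]
shift [ 0.0006  0.0004 -0.0886] turn [-0.     -0.     -0.0003]
shift [ 0.2899  0.0045 -0.0885] turn [-0.     -0.      0.0435]
```

Emit:
{"name": "drive_tool", "arguments": {
  "plan": [
    {"rx": 0, "ry": 0, "rz": 0, "x": 0, "y": 0, "z": -0.05, "fingers": 0.45},
    {"rx": 0, "ry": 0, "rz": 0, "x": 0, "y": 0, "z": -0.088, "fingers": 0.45},
    {"rx": 0, "ry": 0, "rz": 0, "x": 0, "y": 0, "z": -0.088, "fingers": 0.6},
    {"rx": 0, "ry": 0, "rz": 0.0435, "x": 0.29, "y": 0.0045, "z": -0.088, "fingers": 1},
    {"rx": 0, "ry": 0, "rz": 0.0435, "x": 0.29, "y": 0.0045, "z": -0.088, "fingers": 1},
    {"rx": 0, "ry": 0, "rz": 0.0435, "x": 0.29, "y": 0.0045, "z": -0.088, "fingers": 1},
    {"rx": 0, "ry": 0, "rz": 0.0435, "x": 0.29, "y": 0.0045, "z": -0.088, "fingers": 1},
    {"rx": 0, "ry": 0, "rz": 0.0435, "x": 0.29, "y": 0.0045, "z": -0.088, "fingers": 1},
    {"rx": 0, "ry": 0, "rz": 0.0435, "x": 0.29, "y": 0.0045, "z": -0.088, "fingers": 1},
    {"rx": 0, "ry": 0, "rz": 0.0435, "x": 0.29, "y": 0.0045, "z": -0.088, "fingers": 1},
    {"rx": 0, "ry": 0, "rz": 0.0435, "x": 0.29, "y": 0.0045, "z": -0.088, "fingers": 1},
    {"rx": 0, "ry": 0, "rz": 0.0435, "x": 0.29, "y": 0.0045, "z": -0.088, "fingers": 1}
  ],
  "squeeze": 10
}}

```text
time: 8.95
ee_pos: [0.5301, 0.141, 0.1695]
eef_rot: [0.83, 0.557, -0.0, -0.0]
ft_force: [-0.3, 0.2, 0.4]
width: 0.0868
```

```bash
python3 go.py 530,142,77,-22.2; python3 - <<'E'
from bench import viewer
import cv2,numpy as np
from h import *
c=viewer.camera("top");P=cloud(c); hsv=cv2.cvtColor(c["color"],cv2.COLOR_RGB2HSV).astype(int)
m=(np.hypot(P[...,0]-.493,P[...,1]+.145)<.06)&(hsv[...,0]>75)&(hsv[...,0]<110)&(hsv[...,1]>100)
print(m.sum(),P[m].mean(0),P[m][:,2].max())
t=c["color"];a=cv2.resize(t[140:300,180:340],(400,400));b=cv2.resize(t[200:360,330:490],(400,400))
cv2.imwrite("pics/placed.png",np.hstack([a,b])[:,:,::-1])
E
```

```text
t 8.95 p [530.1 141.  169.5] yaw -22.29 tilt [-0.0001  0.    ] F [-0.3  0.2  0.4] w 86.8 q [-0.72  0.28  0.43  1.83 -0.13  1.06 -0.62]
shift [ 0.0009 -0.0004  0.0925] turn [-0.      0.     -0.0002]
131 [ 0.49106328 -0.14359354  0.01924169] 0.025258718352291876
```

```bash
sleep 3
```

```text
(no output)
```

View pics/placed.png

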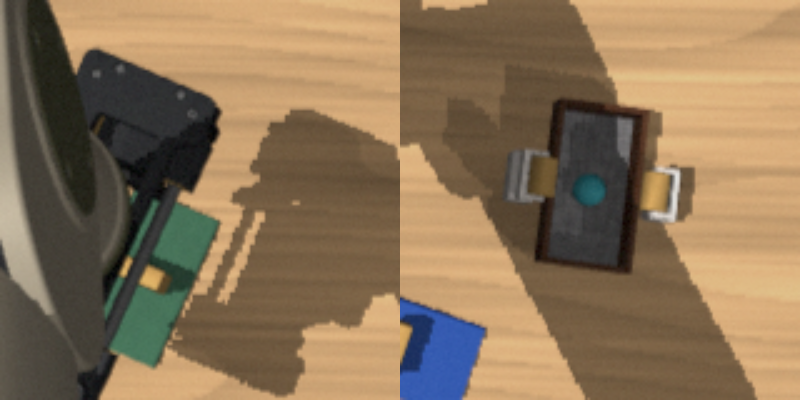

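The stone lies mid-case (crop 590,190). Now the cover grip.

Emit:
{"name": "drive_tool", "arguments": {
  "plan": [
    {"rx": 0, "ry": 0, "rz": 0, "x": 0.001, "y": 0, "z": 0.05, "fingers": 1},
    {"rx": 0, "ry": 0, "rz": 0, "x": 0.001, "y": 0, "z": 0.08, "fingers": 0.8},
    {"rx": 0, "ry": 0, "rz": 0, "x": 0.001, "y": 0, "z": 0.092, "fingers": 0.5},
    {"rx": 0, "ry": 0, "rz": 0, "x": 0.001, "y": 0, "z": 0.0925, "fingers": 0.3},
    {"rx": 0, "ry": 0, "rz": 0, "x": 0.001, "y": 0, "z": 0.0925, "fingers": 0.3},
    {"rx": 0, "ry": 0, "rz": 0, "x": 0.001, "y": 0, "z": 0.0925, "fingers": 0.3},
    {"rx": 0, "ry": 0, "rz": 0, "x": 0.001, "y": 0, "z": 0.0925, "fingers": 0.3}
  ],
  "squeeze": 10
}}

```text
time: 9.88
ee_pos: [0.5307, 0.1432, 0.0776]
eef_rot: [0.83, 0.558, 0.001, -0.0]
ft_force: [-0.4, 0.8, -0.2]
width: 0.035
```

```bash
python3 go.py 530,142,77,-22.2
```

```text
t 9.88 p [530.7 143.2  77.6] yaw -22.18 tilt [0.0008 0.0007] F [-0.4  0.8 -0.2] w 35.0 q [-0.68  0.41  0.4   1.89 -0.2   0.88 -0.57]
shift [-0.0014 -0.0001  0.0006] turn [ 0.0001 -0.0001  0.0001]
```

Emit:
{"name": "drive_tool", "arguments": {
  "plan": [
    {"rx": 0, "ry": 0, "rz": 0, "x": -0.001, "y": 0, "z": 0.0005, "fingers": 0.05},
    {"rx": 0, "ry": 0, "rz": 0, "x": -0.001, "y": 0, "z": 0.0005, "fingers": 0.05},
    {"rx": 0, "ry": 0, "rz": 0, "x": -0.001, "y": 0, "z": 0.0005, "fingers": 0.05},
    {"rx": 0, "ry": 0, "rz": 0, "x": -0.001, "y": 0, "z": 0.0005, "fingers": 0.05},
    {"rx": 0, "ry": 0, "rz": 0, "x": -0.001, "y": 0, "z": 0.0005, "fingers": 0.05}
  ],
  "squeeze": 20
}}

```text
time: 10.5
ee_pos: [0.5301, 0.142, 0.0765]
eef_rot: [0.83, 0.558, 0.0, 0.0]
ft_force: [0.6, -1.2, 0.3]
width: 0.0136
```

Emit:
{"name": "drive_tool", "arguments": {
  "plan": [
    {"rx": 0, "ry": 0, "rz": 0, "x": 0, "y": 0, "z": 0, "fingers": 0},
    {"rx": 0, "ry": 0, "rz": 0, "x": 0, "y": 0, "z": 0, "fingers": 0},
    {"rx": 0, "ry": 0, "rz": 0, "x": 0, "y": 0, "z": 0, "fingers": 0}
  ],
  "squeeze": 55
}}

```text
time: 10.88
ee_pos: [0.5301, 0.142, 0.0765]
eef_rot: [0.83, 0.558, 0.0, 0.0]
ft_force: [0.2, -1.4, 1.7]
width: 0.0137
```

```bash
python3 go.py 530,142,170,-22.2 493.5,-145.5,170,-6.4
```

```text
t 10.88 p [530.1 142.   76.5] yaw -22.19 tilt [ 0.0001 -0.    ] F [ 0.2 -1.4  1.7] w 13.7 q [-0.68  0.41  0.4   1.89 -0.2   0.87 -0.57]
shift [-0.     -0.0001 -0.0935] turn [ 0. -0.  0.]
shift [-0.28    0.0747 -0.0935] turn [ 0.     -0.     -0.0439]
```

Emit:
{"name": "drive_tool", "arguments": {
  "plan": [
    {"rx": 0, "ry": 0, "rz": 0, "x": 0, "y": 0, "z": -0.04, "fingers": 0},
    {"rx": 0, "ry": 0, "rz": 0, "x": 0, "y": 0, "z": -0.085, "fingers": 0},
    {"rx": 0, "ry": 0, "rz": -0.044, "x": -0.28, "y": 0.075, "z": -0.0935, "fingers": 0},
    {"rx": 0, "ry": 0, "rz": -0.044, "x": -0.28, "y": 0.075, "z": -0.0935, "fingers": 0},
    {"rx": 0, "ry": 0, "rz": -0.044, "x": -0.28, "y": 0.075, "z": -0.0935, "fingers": 0},
    {"rx": 0, "ry": 0, "rz": -0.044, "x": -0.28, "y": 0.075, "z": -0.0935, "fingers": 0},
    {"rx": 0, "ry": 0, "rz": -0.044, "x": -0.28, "y": 0.075, "z": -0.0935, "fingers": 0},
    {"rx": 0, "ry": 0, "rz": -0.044, "x": -0.28, "y": 0.075, "z": -0.0935, "fingers": 0},
    {"rx": 0, "ry": 0, "rz": -0.044, "x": -0.28, "y": 0.075, "z": -0.0935, "fingers": 0},
    {"rx": 0, "ry": 0, "rz": -0.044, "x": -0.28, "y": 0.075, "z": -0.0935, "fingers": 0}
  ],
  "squeeze": 55
}}

```text
time: 12.12
ee_pos: [0.494, -0.144, 0.1697]
eef_rot: [0.744, 0.668, 0.0, -0.0]
ft_force: [0.3, -0.8, -3.0]
width: 0.0132
```

```bash
python3 go.py 493.5,-145.5,170,-6.4 493.5,-145.5,130,-6.4; python3 - <<'E'
from bench import viewer
import cv2,numpy as np
from h import *
out=[]
for n,b in(("top",(180,380,310,510)),("scene",(160,320,180,340))):
    c=viewer.camera(n);P=cloud(c); hsv=cv2.cvtColor(c["color"],cv2.COLOR_RGB2HSV).astype(int)
    m=(np.hypot(P[...,0]-.493,P[...,1]+.145)<.08)&(hsv[...,0]>55)&(hsv[...,0]<100)&(hsv[...,1]>60)&(P[...,2]>.06)
    p=P[m];print(n,m.sum(),rect(p[:,:2]),np.percentile(p[:,2],[5,50,95]))
    A=np.c_[p[:,:2]-p[:,:2].mean(0),np.ones(len(p))];print(np.linalg.lstsq(A,p[:,2],rcond=None)[0])
    out.append(cv2.resize(c["color"][b[0]:b[1],b[2]:b[3]],(400,400)))
cv2.imwrite("pics/over.png",np.hstack(out)[:,:,::-1])
E
```

```text
t 12.12 p [ 494.  -144.   169.7] yaw -6.22 tilt [-0.0004  0.0006] F [ 0.3 -0.8 -3. ] w 13.2 q [-0.32  0.21  0.58  1.92 -0.14  1.04  0.21]
shift [-0.0015 -0.0003 -0.0003] turn [-0.0001 -0.0001  0.0005]
shift [-0.0016 -0.0003  0.0397] turn [-0.0001 -0.0001  0.0005]
top 453 [ 488.5 -124.4   94.7   82.2  143.5] [0.09661502 0.09909459 0.18671732]
[-0.05408758  0.57848276  0.10984049]
scene 766 [ 493.7 -141.8  109.5   61.4  173. ] [0.09772877 0.09910361 0.100459  ]
[-0.0018625  -0.00048758  0.0990873 ]
```

```bash
sleep 3
```

```text
(no output)
```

View pics/over.png

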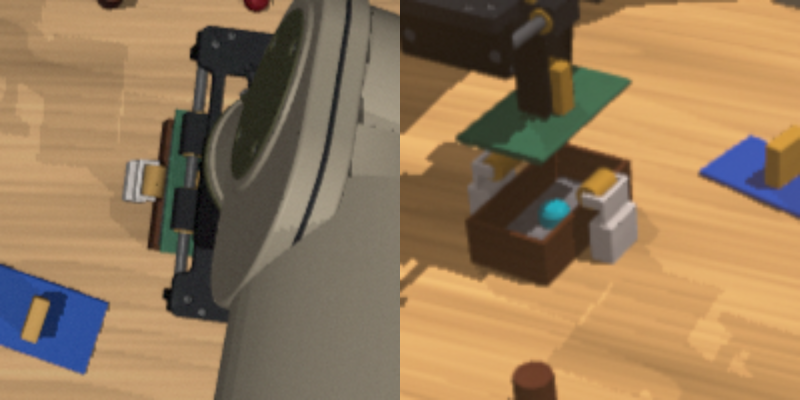

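Cover held level over the case and the stone is visible inside. Lowering close to the rollers and re-measuring.

Emit:
{"name": "drive_tool", "arguments": {
  "plan": [
    {"rx": 0, "ry": 0, "rz": 0, "x": -0.0015, "y": 0, "z": 0.02, "fingers": 0},
    {"rx": 0, "ry": 0, "rz": 0, "x": -0.0015, "y": 0, "z": 0.034, "fingers": 0},
    {"rx": 0, "ry": 0, "rz": 0, "x": -0.0015, "y": 0, "z": 0.034, "fingers": 0},
    {"rx": 0, "ry": 0, "rz": 0, "x": -0.0015, "y": 0, "z": 0.034, "fingers": 0}
  ],
  "squeeze": 55
}}

```text
time: 12.72
ee_pos: [0.4939, -0.1469, 0.1364]
eef_rot: [0.745, 0.667, 0.0, 0.0]
ft_force: [0.3, 0.6, -2.3]
width: 0.0138
```

```bash
python3 go.py 493.5,-145.5,128,-6.4; cat > ms.py <<'E'
from bench import viewer
import cv2,numpy as np,sys
from h import *
c=viewer.camera("scene");P=cloud(c); hsv=cv2.cvtColor(c["color"],cv2.COLOR_RGB2HSV).astype(int)
near=np.hypot(P[...,0]-.493,P[...,1]+.145)<.08
m=near&(hsv[...,0]>55)&(hsv[...,0]<100)&(hsv[...,1]>60)&(P[...,2]>.03)
p=P[m];print(m.sum(),rect(p[:,:2]),np.percentile(p[:,2],[5,50,95]))
A=np.c_[p[:,:2]-p[:,:2].mean(0),np.ones(len(p))];print("plane",np.linalg.lstsq(A,p[:,2],rcond=None)[0])
b=near&(hsv[...,0]<30)&(P[...,2]>.075);
if b.sum(): print("bar",b.sum(),rect(P[b][:,:2]),P[b][:,2].max())
cv2.imwrite(sys.argv[1],cv2.resize(c["color"][180:300,180:340],(800,600))[:,:,::-1])
E
python3 ms.py pics/near.png
```

```text
t 12.72 p [ 493.9 -146.9  136.4] yaw -6.34 tilt [ 0.0004 -0.    ] F [ 0.3  0.6 -2.3] w 13.8 q [-0.3   0.27  0.57  1.95 -0.17  0.97  0.24]
shift [ 0.0014 -0.0005  0.0084] turn [ 0.0001 -0.      0.0002]
830 [ 493.6 -145.7  111.9   62.9  173.8] [0.06409369 0.06564212 0.0671413 ]
plane [-0.00440896 -0.00409398  0.06560658]
bar 12578 [ 493.8 -142.8  159.8   98.7  159.3] 0.4157340317978464
```

```bash
sleep 3
```

```text
(no output)
```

View pics/near.png

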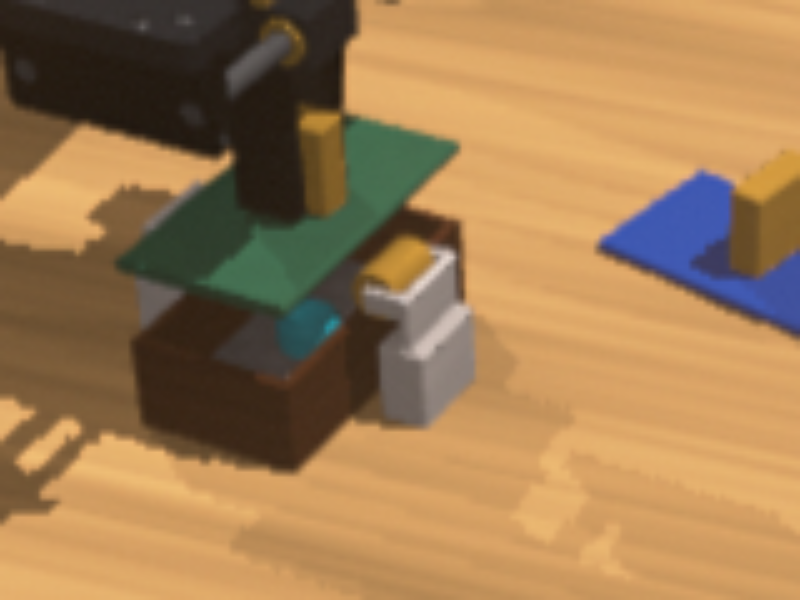

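Cover at (493.6, −145.7) mm, 173.8°, case at about (493.5, −145) mm, 173.6°. That is aligned, so press now.

Emit:
{"name": "drive_tool", "arguments": {
  "plan": [
    {"rx": 0, "ry": 0, "rz": 0, "x": 0.001, "y": 0, "z": 0.004, "fingers": 0},
    {"rx": 0, "ry": 0, "rz": 0, "x": 0.001, "y": 0, "z": 0.006, "fingers": 0},
    {"rx": 0, "ry": 0, "rz": 0, "x": 0.001, "y": 0, "z": 0.008, "fingers": 0},
    {"rx": 0, "ry": 0, "rz": 0, "x": 0.001, "y": 0, "z": 0.01, "fingers": 0},
    {"rx": 0, "ry": 0, "rz": 0, "x": 0.001, "y": 0, "z": 0.012, "fingers": 0}
  ],
  "squeeze": 55
}}

```text
time: 13.4
ee_pos: [0.4937, -0.146, 0.1243]
eef_rot: [0.745, 0.667, 0.0, -0.0]
ft_force: [-2.9, 0.8, 5.9]
width: 0.0136
```

```bash
python3 go.py 493.5,-145.5,110.5,-6.4
```

```text
t 13.4 p [ 493.7 -146.   124.3] yaw -6.35 tilt [0.0001 0.0005] F [-2.9  0.8  5.9] w 13.6 q [-0.3   0.28  0.56  1.96 -0.19  0.95  0.25]
shift [ 0.0005 -0.0003  0.0138] turn [ 0.     -0.0001  0.0001]
```

Emit:
{"name": "drive_tool", "arguments": {
  "plan": [
    {"rx": 0, "ry": 0, "rz": 0, "x": 0, "y": 0, "z": 0.003, "fingers": 0},
    {"rx": 0, "ry": 0, "rz": 0, "x": 0, "y": 0, "z": 0.006, "fingers": 0},
    {"rx": 0, "ry": 0, "rz": 0, "x": 0, "y": 0, "z": 0.009, "fingers": 0},
    {"rx": 0, "ry": 0, "rz": 0, "x": 0, "y": 0, "z": 0.011, "fingers": 0},
    {"rx": 0, "ry": 0, "rz": 0, "x": 0, "y": 0, "z": 0.013, "fingers": 0},
    {"rx": 0, "ry": 0, "rz": 0, "x": 0, "y": 0, "z": 0.013, "fingers": 0}
  ],
  "squeeze": 55
}}

```text
time: 14.15
ee_pos: [0.4935, -0.146, 0.1109]
eef_rot: [0.745, 0.667, -0.0, -0.0]
ft_force: [-0.2, 1.0, -4.1]
width: 0.0136
```

```bash
python3 go.py 493.5,-145.5,110.5,-6.4; python3 ms.py pics/snap.png
```

```text
t 14.15 p [ 493.5 -146.   110.9] yaw -6.35 tilt [-0.0006  0.0003] F [-0.2  1.  -4.1] w 13.6 q [-0.29  0.31  0.56  1.97 -0.2   0.92  0.26]
shift [ 0.0005 -0.      0.0004] turn [-0.0001 -0.      0.0001]
593 [ 491.7 -144.3  113.3   61.8  173.6] [0.03867231 0.04022764 0.04163691]
plane [-0.00308667 -0.00367357  0.04020709]
bar 13924 [ 493.6 -143.4  159.2  100.4  159.5] 0.41493115475124953
```

```bash
sleep 3
```

```text
(no output)
```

View pics/snap.png

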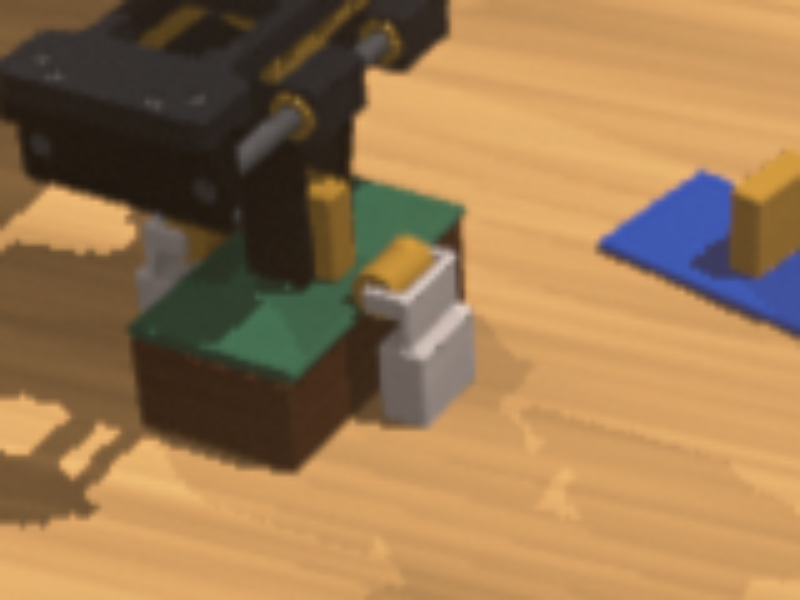

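Cover is on the rim under both rollers. Now adding the downward push in small steps.

Emit:
{"name": "drive_tool", "arguments": {
  "plan": [
    {"rx": 0, "ry": 0, "rz": 0, "x": 0, "y": 0, "z": 0.0005, "fingers": 0},
    {"rx": 0, "ry": 0, "rz": 0, "x": 0, "y": 0, "z": 0.001, "fingers": 0},
    {"rx": 0, "ry": 0, "rz": 0, "x": 0, "y": 0, "z": 0.001, "fingers": 0},
    {"rx": 0, "ry": 0, "rz": 0, "x": 0, "y": 0, "z": 0.001, "fingers": 0}
  ]
}}

```text
time: 14.7
ee_pos: [0.4937, -0.1462, 0.1105]
eef_rot: [0.745, 0.667, 0.0, -0.0]
ft_force: [-3.3, 1.3, 5.0]
width: 0.014
```

Emit:
{"name": "drive_tool", "arguments": {
  "plan": [
    {"rx": 0, "ry": 0, "rz": 0, "x": 0, "y": 0, "z": 0.0005, "fingers": 0},
    {"rx": 0, "ry": 0, "rz": 0, "x": 0, "y": 0, "z": 0.0005, "fingers": 0},
    {"rx": 0, "ry": 0, "rz": 0, "x": 0, "y": 0, "z": 0.0005, "fingers": 0},
    {"rx": 0, "ry": 0, "rz": 0, "x": 0, "y": 0, "z": 0.0005, "fingers": 0}
  ]
}}

```text
time: 15.2
ee_pos: [0.4937, -0.1462, 0.1105]
eef_rot: [0.745, 0.667, 0.0, -0.0]
ft_force: [-6.1, 2.7, 12.6]
width: 0.0136
```

```bash
python3 go.py; python3 ms.py pics/f1.png; python3 go.py;python3 - <<'E'
from bench import viewer
import pickle
from h import *
d=pickle.load(open("d0.pkl","rb"))["scene"];c=viewer.camera("scene")
for l,x,y in(("moon",.65,.228),("garnet",.665,-.2),("drum",.66,-.07)):
    o=[]
    for k in(d,c):
        P=cloud(k);m=(np.hypot(P[...,0]-x,P[...,1]-y)<.03)&(P[...,2]>.006)&(P[...,2]<.05);o.append(P[m].mean(0))
    print(l,np.round((o[1]-o[0])*1000,1))
for k in(d,c):
    P=cloud(k)
    for y0 in (-.185,-.105):
        m=(np.hypot(P[...,0]-.493,P[...,1]-y0)<.035)&(P[...,2]>.044)&(P[...,2]<.06);hsv=cv2.cvtColor(k["color"],cv2.COLOR_RGB2HSV)
        m&=(hsv[...,1]>90)&(hsv[...,0]<30); q=P[m]; print(len(q),np.round(rect(q[:,:2]),1) if len(q) else "")
E
```

```text
t 15.2 p [ 493.7 -146.2  110.5] yaw -6.36 tilt [0.0001 0.0006] F [-6.1  2.7 12.6] w 13.6 q [-0.29  0.31  0.56  1.97 -0.2   0.92  0.26]
587 [ 493.6 -144.6  111.1   61.6  173.8] [0.03831589 0.03981702 0.04124577]
plane [-0.00106448 -0.00423858  0.03982927]
bar 13970 [ 493.5 -143.5  159.4  103.1  158.4] 0.4146551230313187
t 15.25 p [ 493.7 -146.2  110.4] yaw -6.36 tilt [0.0001 0.0006] F [-5.8  1.5 13.3] w 13.5 q [-0.29  0.31  0.56  1.97 -0.2   0.92  0.26]
moon [-0.1  0.1 -0.1]
garnet [-0. -0. -0.]
drum [ 0.1  0.1 -0. ]
130 [ 491.1 -183.8   33.2   24.1  169.4]
112 [ 496.2 -107.9   30.6   16.8  176. ]
55 [ 498.8 -175.    46.2   14.    82.8]
196 [ 495.7 -118.6   37.2   32.3   80. ]
```

Emit:
{"name": "drive_tool", "arguments": {
  "plan": [
    {"rx": 0, "ry": 0, "rz": 0, "x": 0, "y": 0, "z": -0.0001, "fingers": 0},
    {"rx": 0, "ry": 0, "rz": 0, "x": 0, "y": 0, "z": -0.0001, "fingers": 0},
    {"rx": 0, "ry": 0, "rz": 0, "x": 0, "y": 0, "z": -0.0001, "fingers": 0}
  ]
}}

```text
time: 15.68
ee_pos: [0.4937, -0.1462, 0.1105]
eef_rot: [0.745, 0.667, 0.0, -0.0]
ft_force: [-6.4, 1.9, 11.5]
width: 0.0137
```

```bash
python3 - <<'E'
from bench import viewer,monitor
import cv2,numpy as np
o=[]
for n,b in(("top",(220,320,340,460)),("scene",(200,290,190,290))):
    c=viewer.camera(n)["color"][b[0]:b[1],b[2]:b[3]];o.append(cv2.resize(c,(400,400),interpolation=cv2.INTER_CUBIC))
cv2.imwrite("pics/f2.png",np.hstack(o)[:,:,::-1]); print(monitor.read_state()["ft_force"])
E
```

```text
[-5.13283706  2.82037429 10.74518625]
```

```bash
sleep 3
```

```text
(no output)
```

View pics/f2.png

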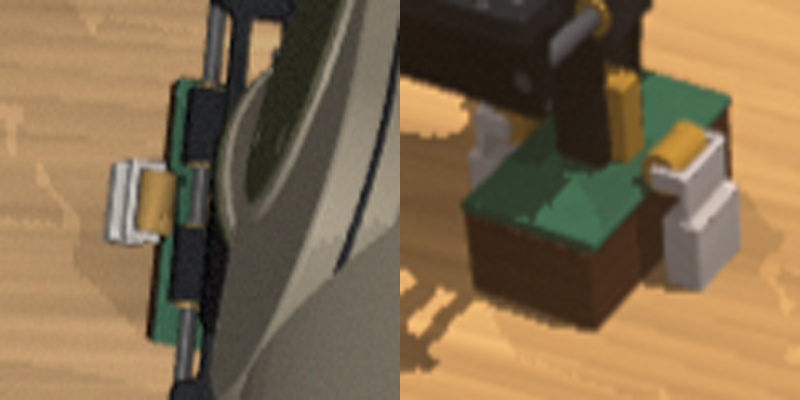

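The cover is flush on the rim and the near roller (crop 675,145) sits over its edge at rest. The push is about 11 N. Handing in.

```bash
python3 -c "
from bench import workorder;print(workorder.close_job())"
```

```text
the job is handed in; nothing more can be done
None
```

The turquoise stone is in the case, the green cover is pressed home on the rim under the rollers, and I handed the job in at about 16 s with the gripper still holding and pushing. The hand-in gives no verdict.

- **Stone:** The top camera showed it lying mid-case after release, and I saw it there again just before pressing the cover.
- **Cover:** It measured about 1 mm off the case centre and square within about 0.01 rad. It was level within about 0.005 rad, with its top at 39–40 mm (39 mm expected when home).
- **Push:** The last force readings were 10.7–11.5 N downward, with the grip bar held at a 55 N squeeze. There was also an unexplained sideways force of about 5–6 N.
- **Bystanders:** The white stone, dark red stone and drum shifted by 0.1 mm or less.
- **Checks that fell short:** The catches' travel could only be judged by eye, because my numeric roller comparison was spoiled by the gripper. The near (+y) roller looked at rest over the cover's edge. The far (−y) roller was mostly hidden, so its closing is inferred from the level, seated cover.

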